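Stack the lens spacer rings on the arbor, wide before narrow

ROBOT

A 7-joint arm with a two-finger parallel gripper is mounted at the origin on a cart in front of the work surface, level with it; the furniture and walls round the work are solid. World frame = base frame: x ahead of the robot, y to its left, z up, the work surface at z = 0. Lengths are in m, angles in degrees, forces in N, time in s.
With the tool pointing down it reaches from about 0.425 to 0.875 m from the base axis. Payload 4.7 kg.
Tool frame: the origin (TCP) lies at the very end of the fingers, on their centre line; the grasp point (between the pads) lies 19 mm behind it; x points along the fingers, z is the direction in which the jaws open and shut, and the axes are right-handed (so a half turn about x gives the same grasp; the last joint's range is limited). The gripper opens to 85 mm and grips with 20 to 120 N. Pads are 22 mm wide; open, the fingers measure 114 mm over their backs; the gripper's body (76 mm by 85 mm) begins 54 mm behind the grasp point. The pads swing forward as they close: fully open they stand 13 mm farther back than shut.
Start: joints at [74.261, 18.392, -4.016, 83.108, 1.295, 78.541, -3.26], TCP at [0.185, -0.623, 0.231] pointing down, gripper open.
Joint ranges: [-163.93, 163.93], [-17.29, 119.83], [-79.2, 71.16], [3.27, 140.29], [-89.18, 269.18], [5.43, 117.66], [-154.24, 154.24]. Speed limits (degrees/s): [147.25, 147.25, 180, 180, 180, 180, 180].

INTERFACE

Orientations are given as a 3x3 rotation matrix whose columns are the frame's x, y, z axes.
In Python, from plant import bot gives the robot as it stands. Calls block until the motion is done:
- bot.move_pose(position, orientation): joint-space move of the TCP to a pose.
- bot.move_l(position, orientation=None, rate=0.15, force_limit=None): straight line of the TCP; orientation=None keeps the orientation; rate is the mean speed in m/s. With force_limit (N) it stops when the force on the tool has changed by that much, and returns True; else False.
- bot.move_j(angles): joint-space move.
- bot.grip(opening, force=None): opening from 0.0 (shut) to 1.0 (fully open); force is the grip in N (None keeps the last); returns when the fingers have stopped.
- bot.dwell(seconds).
- bot.inverse_kinematics(position, orientation): joint angles nearest the present ones, or None.
- bot.observe(): the state.
- bot.camera(name): name is "scene" or "top" or "wrist"; returns (picture, depth): 400x640x3 uint8, red, green, blue; 400x640 float32, m along the optical axis (not along the pixel's ray), 0 where there is no reading.
- bot.camera_model(name): a dict with "fx", "fy", "cx", "cy" (pixels), "R" (3x3) and "t" (3): a world point X has camera coordinates R X + t. Camera axes: x right, y down, z forward; pixel columns grow to the right and rows downward; lengths in m; the calibration is good to about 2 mm. A picture is of the moment at which its call begins: read the wrist's pose just before it. camera_model takes no time and is no camera call; for the wrist camera it gives the pose at the moment of the call.
A pose or a line that the arm cannot do raises bot.PlanningError and nothing moves.
- bot.job_done(): hands the job in, once; it reports no verdict.
The state is a dict: "clock": time; "q": joint angles; "qvel": joint speeds; "joint_torque": joint torques, N m; "tcp_pos": TCP position; "ee_rot": TCP orientation; "ft_force": force on the tool from outside, world axes, zero at the start; "moment": the same for the moment, N m; "gripper_width": opening from 0.0 (shut) to 1.0 (fully open).
Only numpy, scipy, OpenCV 4.12 (cv2) and the standard library are available. Lean on these libraries where they do the work, as an engineer would, in place of code of your own. Each camera call takes 0.05 s, during which the arm holds its last target.

TASK

Thread the two loose spacer rings onto the upright post of the arbor in order of size: the wide ring first, lying flat on the foot, then the narrow ring lying flat on top of it. Leave the solid disc, which has no hole, where it is.

Things in the scene. Friction and masses are not known exactly. Their poses are not given: they have to be found in the camera images.
- arbor_seat (a point): Fixed arbor: a low round aluminium foot, 80 mm across and 12 mm high, with an upright steel post of 14 mm diameter that stands 52 mm above the foot (its top 8 mm taper to 7 mm). The point lies on the post's axis at the level of the foot's top face, 12 mm above the table; z points up along the post. A tall cloth-covered microscope stands behind and to the right of the work, so come in over the near edge of the table, around x 0.45, y -0.14.
- wide_ring_center (a point): The wide spacer ring: plain dark metal, outer diameter 62 mm, hole 34 mm right through, 24 mm high, about 0.13 kg, lying flat on the table. The point is the centre of the ring, half-way up (12 mm above its underside); z is the ring's axis.
- narrow_ring_center (a point): The narrow spacer ring: the same dark metal, outer diameter 48 mm, hole 34 mm right through, 18 mm high, about 0.05 kg, lying flat on the table. The point is the centre of the ring, half-way up (9 mm above its underside); z is the ring's axis.
- blank_disc_center (a point): A solid blanking disc of the same dark metal, without a hole, 55 mm across and 20 mm high, about 0.12 kg, lying flat on the table: not part of the stack. The point is its centre, half-way up.
Mind the look-alikes: they are no part of the job. What is shaped like the part that bears narrow_ring_center but red is not meant.

How it is judged (in metres and radians):
On the way:
1. the wide ring is on the post and flat on the foot while the narrow ring is still off it (horizontal distance between wide_ring_center and arbor_seat below 0.013 m and z of wide_ring_center in the frame of arbor_seat between 0.007 and 0.017 m and angle between wide_ring_center's own z axis and vertical below 0.15 rad and horizontal distance between narrow_ring_center and arbor_seat above 0.05 m), for 0.2 s.
At the end, for the whole second after the job is handed in: Both rings are on the post (centres within 13 mm of its axis, as far as their holes allow) and flat within 0.15 rad: the wide ring on the foot (centre 7 to 17 mm above it), the narrow ring on the wide one (centre 28 to 38 mm above the foot); the solid disc is within 30 mm of where it lay (horizontal distance between each of wide_ring_center, narrow_ring_center and arbor_seat below 0.013 m and z of wide_ring_center in the frame of arbor_seat between 0.007 and 0.017 m and angle between each of wide_ring_center, narrow_ring_center's own z axis and vertical below 0.15 rad and z of narrow_ring_center in the frame of arbor_seat between 0.028 and 0.038 m and distance of blank_disc_center from where it was at the start of the episode below 0.03 m); the robot touches nothing.
It fails at once if the solid disc is moved 30 mm or more from where it lay (distance of blank_disc_center from where it was at the start of the episode above 0.03 m).
It also fails if it takes over 51 s, if anything falls off the work surface, if the arm or the gripper's body presses on something with over 40 N, if the wrist force passes 120 N, or if a joint passes its speed limit or range.

## Working session

There is one attempt and no reset: what is moved stays moved. The work goes in short steps, each a Python script; the robot and the scene stay as the last script left them, time stands still between calls to the robot, and variables do not carry over. Pictures are saved under pics/ and viewed, and the job is handed in when it is done.

```bash
ls; mkdir -p pics
python3 - <<'E'
from plant import bot
import cv2,numpy as np
s=bot.observe();print(s)
for n in("scene","top"):
    p,d=bot.camera(n);m=bot.camera_model(n)
    cv2.imwrite(f"pics/{n}0.png",p[:,:,::-1]);np.savez(f"pics/{n}0.npz",p=p,d=d,**m);print(n,m)
E
```

```text
pics
{'clock': 0.0, 'q': array([74.25857202, 18.43910455, -4.01527499, 83.1759363 ,  1.29627182,
       78.54109889, -3.26131122]), 'qvel': array([ 0.06180318, -0.06436752, -0.04146184,  0.01381245, -0.10635551,
       -0.01863071, -0.02724182]), 'joint_torque': array([ 4.76335917e-04, -4.93576705e+01, -3.81949469e-01, -3.14327753e+01,
        1.28730404e-02,  1.14871294e-02,  6.14758910e-07]), 'tcp_pos': array([ 0.18493146, -0.62256622,  0.23021391]), 'ee_rot': array([[-6.70794205e-04,  9.58571976e-01,  2.84849639e-01],
       [ 1.81850574e-03,  2.84850401e-01, -9.58570259e-01],
       [-9.99998122e-01, -1.25002671e-04, -1.93424464e-03]]), 'ft_force': array([ 0.16835197, -0.41647833,  0.48821095]), 'moment': array([ 0.00207171,  0.0115242 , -0.03105315]), 'gripper_width': 1.0007566239715384}
scene {'fx': 465.1809566855291, 'fy': 465.1809566855291, 'cx': 316.3623837603719, 'cy': 203.91677371820498, 'R': array([[ 0.7343871 , -0.67831003,  0.02389752],
       [-0.40057767, -0.46157965, -0.791506  ],
       [ 0.54791707,  0.57169899, -0.610694  ]]), 't': array([-0.39982772,  0.18846724,  0.69376653])}
top {'fx': 482.4071330256998, 'fy': 482.4071330256998, 'cx': 325.4734711002623, 'cy': 192.39236816987517, 'R': array([[ 0.00787822, -0.99994083, -0.00750157],
       [-0.9977459 , -0.00736054, -0.06670037],
       [ 0.06664121,  0.00801014, -0.99774485]]), 't': array([-0.10732358,  0.45421735,  0.99317279])}
```

View pics/scene0.png

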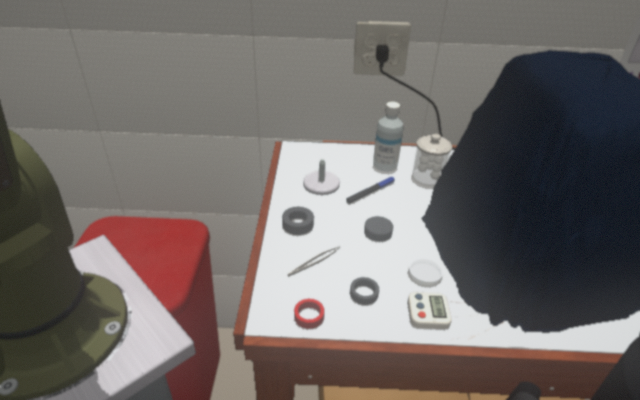

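View pics/top0.png

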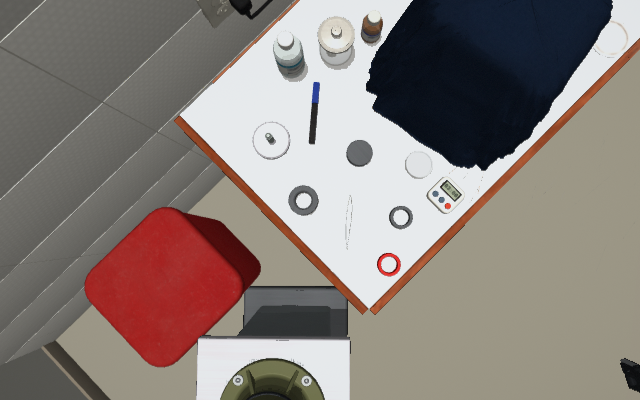

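Top view: the arbor is at about (270,140), the wide ring at (303,200), the solid disc at (359,152), the narrow ring at (401,217) and the red look-alike at (389,264). There is also a white lid at (419,165). I'll confirm with an enlarged crop and measure.

```bash
cat > h.py <<'E'
import numpy as np,cv2
def ray(m,u,v,z):
    d=np.array([(u-m['cx'])/m['fx'],(v-m['cy'])/m['fy'],1.]);R=m['R'];c=-R.T@m['t'];w=R.T@d
    return c+w*(z-c[2])/w[2]
def proj(m,X):
    c=m['R']@np.asarray(X)+m['t'];return m['fx']*c[0]/c[2]+m['cx'],m['fy']*c[1]/c[2]+m['cy']
E
python3 - <<'E'
from h import *
m=np.load('pics/top0.npz');p=m['p'];d=m['d']
cv2.imwrite('pics/top0c.png',cv2.resize(p[110:290,235:445,::-1],None,fx=3.8,fy=3.3*3.8/3.3,interpolation=cv2.INTER_CUBIC)[:600])
g=p.astype(int).max(2)
mask=((g<130)).astype(np.uint8)
mask[:110]=0;mask[290:]=0
n,l,st,ce=cv2.connectedComponentsWithStats(mask)
cs,h=cv2.findContours(mask,cv2.RETR_CCOMP,cv2.CHAIN_APPROX_NONE)
for c,hh in zip(cs,h[0]):
    if len(c)>20 and cv2.contourArea(c)<2000:
        print(hh[3],cv2.contourArea(c),[np.round(x,1) for x in cv2.fitEllipse(c)])
for nm,u,v in(("wide",303,192),("disc",359,152),("narrow",401,208),("foot",258,140),("post",268,137),("table",330,200)):
    z=d[v,u];print(nm,z, (m['R'].T@(np.array([(u-m['cx'])/m['fx']*z,(v-m['cy'])/m['fy']*z,z])-m['t'])))
E
```

```text
-1 1.0 [array([308.8, 259.3]), array([0. , 0.7]), np.float64(0.0)]
-1 0.5 [array([423.2, 363.2]), array([  0.6, 419.5]), np.float64(135.1)]
-1 0.0 [array([432.1, 256.9]), array([ 0. , 79.7]), np.float64(45.0)]
-1 0.5 [array([318.9, 257.8]), array([ 0.4, 42.1]), np.float64(0.0)]
-1 0.0 [array([269.8, 219.9]), array([ 0. , 24.4]), np.float64(135.0)]
-1 386.0 [array([400.3, 217. ]), array([21.7, 22.7]), np.float64(68.8)]
23 215.0 [array([400.3, 217. ]), array([16.2, 17.2]), np.float64(143.7)]
-1 0.5 [array([461.2, 216.4]), array([7.000e-01, 7.308e+02]), np.float64(45.0)]
-1 1.0 [array([427.1, 197.1]), array([1.6, 4.7]), np.float64(154.3)]
-1 646.0 [array([303.1, 200.1]), array([28.4, 29.1]), np.float64(137.3)]
32 218.5 [array([303.3, 200.3]), array([16.4, 17.1]), np.float64(32.3)]
-1 204.0 [array([450.3, 190.3]), array([11.3, 25.5]), np.float64(135.0)]
34 139.5 [array([450.6, 190.3]), array([10.9, 18.4]), np.float64(137.0)]
-1 508.0 [array([359. , 152.9]), array([25. , 25.9]), np.float64(11.5)]
-1 32.0 [array([270.1, 138.9]), array([6. , 8.7]), np.float64(152.0)]
-1 5.0 [array([555.8, 1
[... 510 characters left out ...]
2.3, 23.2]), np.float64(45.4)]
52 34.0 [array([152.5, 186. ]), array([ 2.3, 26. ]), np.float64(45.3)]
52 49.0 [array([ 11. , 188.5]), array([ 2.2, 40.9]), np.float64(45.2)]
52 46.0 [array([108.5, 178. ]), array([ 2.3, 37.7]), np.float64(45.2)]
52 34.0 [array([178.5, 161. ]), array([ 2.3, 26. ]), np.float64(45.3)]
52 34.0 [array([130.5, 157. ]), array([ 2.3, 26. ]), np.float64(45.3)]
wide 1.0093553 [ 0.4555661  -0.05681913  0.01375285]
disc 1.0125616 [ 0.54047706 -0.17356185  0.01527347]
narrow 0.9997067 [ 0.42343625 -0.2606663   0.01964073]
foot 1.0191934 [0.56509114 0.03959365 0.01198191]
post 0.9675029 [0.56226328 0.01189858 0.06337804]
table 1.0193031 [ 0.43981739 -0.11344673  0.00227608]
```

View pics/top0c.png

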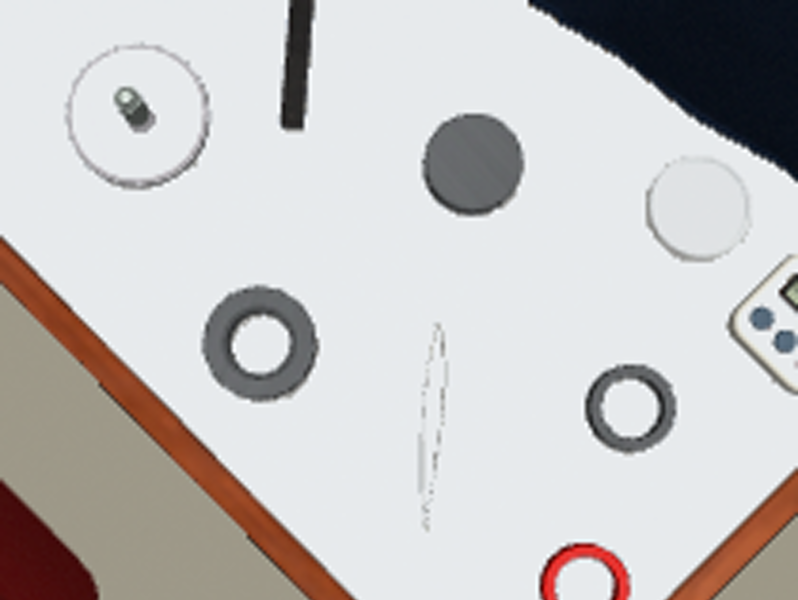

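Confirmed in the crop:
- **Wide ring:** thick-walled, dark grey, at crop (260,343).
- **Narrow ring:** thin-walled, dark grey, at crop (630,408). The red one at (585,588) is the look-alike.
- **Solid disc:** no hole, at crop (473,163).

Next I'll compute positions and check the cloth clearance.

```bash
python3 - <<'E'
from h import *
from plant import bot
m=np.load('pics/top0.npz');s=np.load('pics/scene0.npz')
for n,u,v,z in(("wide",303.2,200.1,.017),("narrow",400.4,217,.013),("disc",359,152.7,.015),("foot",271.3,140.,.011),("posttip",268.4,135.7,.064),("postbase",272.8,141.8,.012)):
    X=ray(m,u,v,z);print(n,X.round(4),np.round(proj(s,X),1))
def cloud(m):
    v,u=np.mgrid[0:400,0:640];d=m['d'];C=np.stack([(u-m['cx'])/m['fx']*d,(v-m['cy'])/m['fy']*d,d],-1)
    return ((C-m['t'])@m['R'])[d>0]
for mm in(m,s):
    P=cloud(mm);P=P[(P[:,0]>.3)&(P[:,0]<1)&(P[:,1]<.3)&(P[:,1]>-.8)&(P[:,2]>.12)]
    print(len(P),P.max(0))
    a=np.array([.185,-.623]);b=np.array([.45,-.14]);n=(b-a)/np.linalg.norm(b-a);k=np.array([n[1],-n[0]])
    print("side dist from line",np.sort((P[:,:2]-a)@k)[:5])
    for y in np.arange(-.6,.1,.1):
        Q=P[(P[:,1]>y)&(P[:,1]<y+.1)]
        if len(Q):print(round(y,2),"minx",np.percentile(Q[:,0],1).round(3),"maxz",Q[:,2].max().round(3))
v=bot.camera_model('wrist');print(v['R'],v['t'])
E
python3 - <<'E'
import cv2
p=cv2.imread('pics/scene0.png');cv2.imwrite('pics/scene0c.png',cv2.resize(p[150:335,260:460],None,fx=3.2,fy=3.2,interpolation=cv2.INTER_CUBIC))
E
```

```text
wide [ 0.4384 -0.0576  0.017 ] [296.3 217.5]
narrow [ 0.4049 -0.2604  0.013 ] [362.  287.4]
disc [ 0.539  -0.1736  0.015 ] [376.6 225.5]
foot [0.5654 0.0116 0.011 ] [320.  179.8]
posttip [0.5648 0.0111 0.064 ] [320.7 159.1]
postbase [0.5615 0.0082 0.012 ] [319.7 180.8]
48406 [0.81723487 0.29999902 0.54587292]
side dist from line [-0.13422981 -0.13419013 -0.13405322 -0.13405277 -0.13403097]
-0.6 minx 0.649 maxz 0.332
-0.5 minx 0.537 maxz 0.349
-0.4 minx 0.555 maxz 0.357
-0.3 minx 0.607 maxz 0.348
-0.1 minx 0.715 maxz 0.178
-0.0 minx 0.735 maxz 0.29
63083 [0.99994262 0.29999942 0.36042242]
side dist from line [-0.13881749 -0.13767025 -0.13741686 -0.13727751 -0.13703556]
-0.6 minx 0.581 maxz 0.265
-0.5 minx 0.536 maxz 0.354
-0.4 minx 0.554 maxz 0.36
-0.3 minx 0.605 maxz 0.346
-0.2 minx 0.936 maxz 0.346
-0.1 minx 0.719 maxz 0.343
-0.0 minx 0.736 maxz 0.339
[[ 0.28488618 -0.95855975 -0.00175216]
 [-0.91485516 -0.27244182  0.29801927]
 [-0.28614664 -0.0832986  -0.95455824]] [-0.6473682  -0.0393001   0.38073137]
```

View pics/scene0c.png

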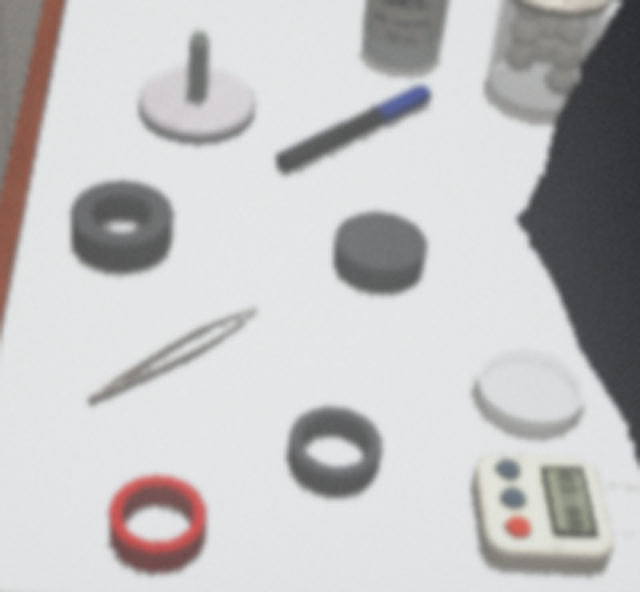

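Both cameras agree within about 3 mm, which is small next to the 20 mm of slack between hole and post. I'll come in along a straight line over the near edge and look from above the wide ring.

```bash
cat >> h.py <<'E'
def rot(az):
    z=np.array([np.cos(az),np.sin(az),0]);x=np.array([0,0,-1.]);return np.stack([x,np.cross(z,x),z],1)
def rad(p): return rot(np.arctan2(p[1],p[0]))
E
python3 - <<'E'
from h import *
from plant import bot
print(rot(np.radians(-73.4)))
v=np.array([.45,-.14,.23]);bot.move_l(v,rad(v),rate=.25)
w=np.array([.437,-.058,.12]);bot.move_l(w,rad(w),rate=.15)
m=bot.camera_model('wrist');p,d=bot.camera('wrist');cv2.imwrite('pics/w1.png',p[:,:,::-1]);np.savez('pics/w1.npz',p=p,d=d,**m)
s=bot.observe();print(s['clock'],s['tcp_pos'],s['q'].round(1),s['ft_force'])
for X in([.437,-.058,.024],[.437,-.058,0]):print(proj(m,X))
E
```

```text
[[ 0.          0.95832257  0.28568837]
 [ 0.          0.28568837 -0.95832257]
 [-1.          0.          0.        ]]
3.5667 [ 0.4377316  -0.05873904  0.12077534] [ 43.   -0.8 -38.1 118.1  -0.5  62.4  -2.5] [0.48587902 0.10749945 0.23961779]
(np.float64(317.7434712611248), np.float64(199.40604369369476))
(np.float64(317.71183805835136), np.float64(191.83674027124692))
```

View pics/w1.png

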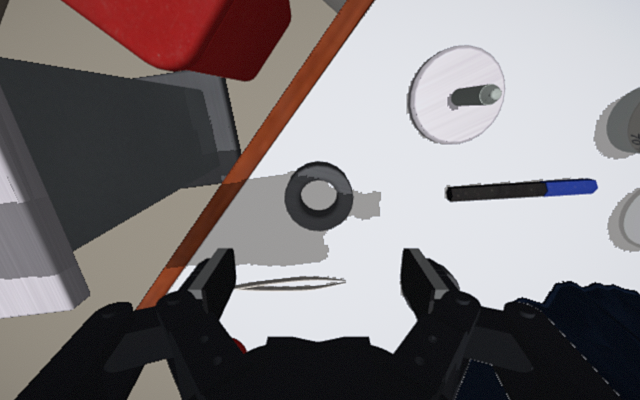

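The wide ring shows at (319,196), about 1 px from the projected position and centred between the fingers. Descending.

Run:
```python
from h import *
from plant import bot
w=np.array([.4375,-.058,.03]);bot.move_l(w,rate=.12)
w[2]=-.003
print(bot.move_l(w,rate=.05,force_limit=8))
s=bot.observe();print(s['clock'],s['tcp_pos'],s['ft_force'])
bot.grip(0.0,force=40)
s=bot.observe();print(s['clock'],s['tcp_pos'],s['gripper_width'],s['ft_force'])
w[2]=.09
bot.move_l(w,rate=.12)
p,d=bot.camera('wrist');cv2.imwrite('pics/w2.png',p[:,:,::-1])
p,d=bot.camera('scene');cv2.imwrite('pics/s2.png',cv2.resize(p[120:320,220:460,::-1],None,fx=3,fy=3))
s=bot.observe();print(s['clock'],s['tcp_pos'],s['gripper_width'],s['ft_force'])
```

```text
False
5.275 [ 0.43763311 -0.05787911 -0.00298957] [-0.09764574 -0.21370234  0.76094461]
5.65 [ 0.43791539 -0.05811658 -0.00231023] 0.6764264921176699 [-1.10099004  0.55242027  5.61653975]
6.675 [ 0.43670298 -0.05784046  0.08906177] 0.6755100709096933 [-0.46573909  0.213646   -1.03841005]
```

View pics/w2.png

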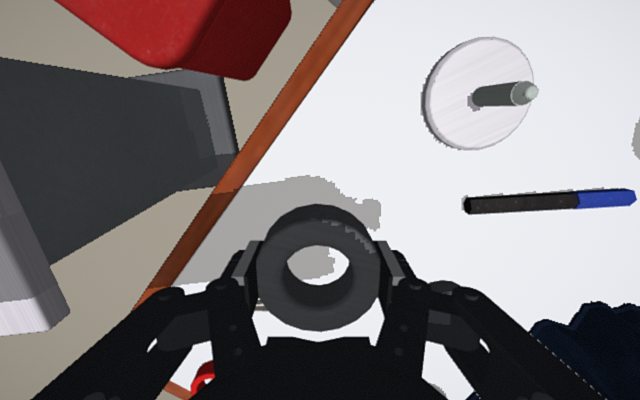

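View pics/s2.png

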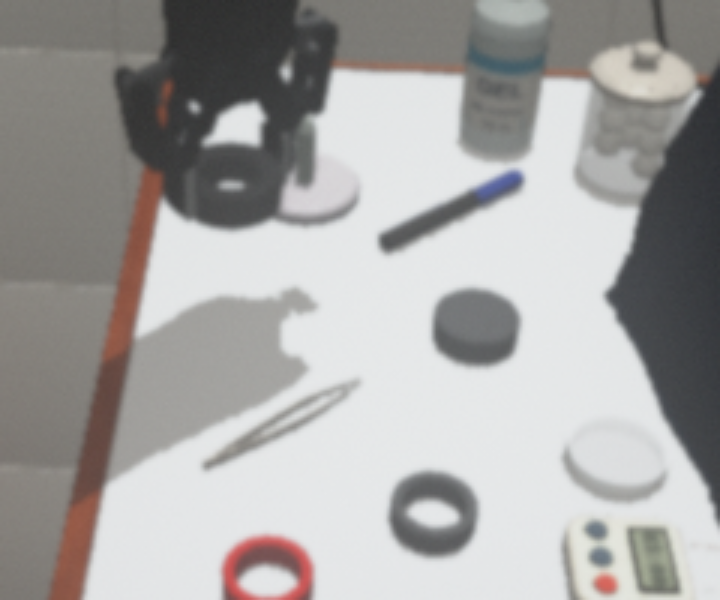

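Run:
```python
from h import *
from plant import bot
s=bot.observe();m=bot.camera_model('wrist');t=s['tcp_pos']
for off in(0,-.005,.005):
  for dz,r in((.0265,.031),(.0025,.031),(.0265,.017)):
    th=np.radians(np.arange(0,360,5));pts=np.array([proj(m,t+[0,0,dz]+np.array([r*np.cos(a),r*np.sin(a),0])+s['ee_rot'][:,1]*off) for a in th])
    print(off,dz,r,"u",pts[:,0].min().round(),pts[:,0].max().round(),"v",pts[:,1].min().round(),pts[:,1].max().round())
p=cv2.imread('pics/w2.png');cv2.imwrite('pics/w2c.png',cv2.resize(p[190:350,210:430],None,fx=3.6,fy=3.6,interpolation=cv2.INTER_CUBIC))
```

```text
0 0.0265 0.031 u 254.0 385.0 v 219.0 333.0
0 0.0025 0.031 u 263.0 375.0 v 202.0 302.0
0 0.0265 0.017 u 284.0 355.0 v 247.0 310.0
-0.005 0.0265 0.031 u 255.0 384.0 v 229.0 341.0
-0.005 0.0025 0.031 u 264.0 375.0 v 211.0 309.0
-0.005 0.0265 0.017 u 284.0 355.0 v 257.0 318.0
0.005 0.0265 0.031 u 253.0 386.0 v 208.0 325.0
0.005 0.0025 0.031 u 263.0 376.0 v 193.0 295.0
0.005 0.0265 0.017 u 283.0 356.0 v 238.0 301.0
```

View pics/w2c.png

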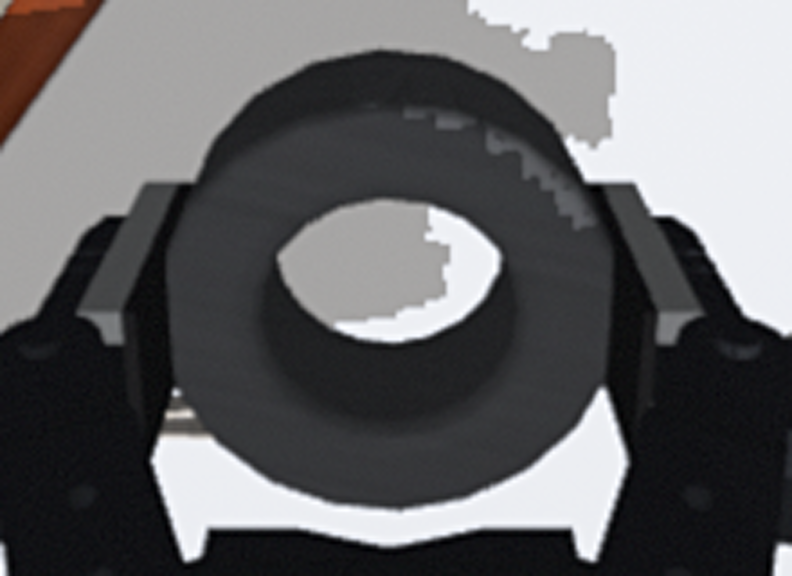

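The held ring is centred and level: its top face spans v = 219–331 against a predicted 219–333. I'll cross-check the post with the wrist view, then lower the ring over it.

Run:
```python
from h import *
from plant import bot
m=np.load('pics/w1.npz');print(ray(m,490,94,.064),ray(m,457,95,.012))
a=np.array([.565,.0112,.095]);bot.move_l(a,rad(a),rate=.12)
m=bot.camera_model('wrist');p,d=bot.camera('wrist');cv2.imwrite('pics/w3.png',p[:,:,::-1]);np.savez('pics/w3.npz',p=p,d=d,**m)
s=bot.observe();print(s['clock'],s['tcp_pos'],s['ft_force'])
print(proj(m,[.565,.0112,.064]),proj(m,[.565,.0112,.012]))
```

```text
[0.56186892 0.01246151 0.064     ] [0.56431236 0.01373444 0.012     ]
8.0833 [0.56449347 0.01057969 0.0949656 ] [ 0.07793342  0.4155422  -1.30182581]
(np.float64(319.51796932309827), np.float64(229.65221715609)) (np.float64(319.1923371373368), np.float64(204.48803082528045))
```

View pics/w3.png

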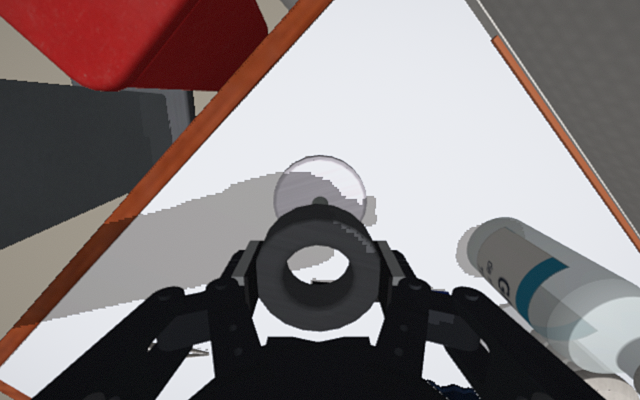

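The post base shows at (320, about 204) beneath the ring, as predicted. The other estimates agree within 3 mm against 10 mm of clearance. Lowering with a force limit.

Run:
```python
from h import *
from plant import bot
a=np.array([.5645,.0115,.02])
c=bot.move_l(a,rate=.08,force_limit=8)
s=bot.observe();print(c,s['clock'],s['tcp_pos'],s['ft_force'])
if not c:
    a[2]=.008;c=bot.move_l(a,rate=.04,force_limit=5)
    s=bot.observe();print(c,s['clock'],s['tcp_pos'],s['ft_force'])
p,d=bot.camera('scene');cv2.imwrite('pics/s3.png',cv2.resize(p[120:320,220:460,::-1],None,fx=3,fy=3))
```

```text
False 9.175 [0.5650725  0.01157342 0.02054467] [-2.41572431e-04  2.66497344e-02 -9.88018931e-01]
True 9.5 [0.56536788 0.01132814 0.00966926] [-0.5190748   0.06668759  4.02985459]
```

View pics/s3.png

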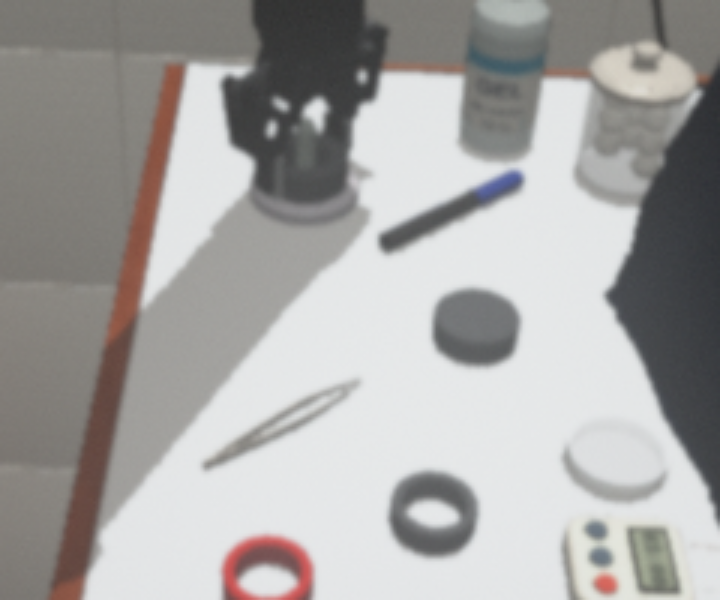

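The post shows through the ring and contact came at the expected height. I'll release, back off, check, and move above the narrow ring.

Run:
```python
from h import *
from plant import bot
bot.grip(1.0);a=np.array([.565,.0115,.12]);bot.move_l(a,rate=.12)
p,d=bot.camera('scene');cv2.imwrite('pics/s4.png',cv2.resize(p[140:320,240:460,::-1],None,fx=3,fy=3))
w=np.array([.405,-.260,.12]);bot.move_l(w,rad(w),rate=.18)
m=bot.camera_model('wrist');p,d=bot.camera('wrist');cv2.imwrite('pics/w4.png',p[:,:,::-1]);np.savez('pics/w4.npz',p=p,d=d,**m)
p,d=bot.camera('top');cv2.imwrite('pics/t4.png',cv2.resize(p[110:230,230:390,::-1],None,fx=4,fy=4))
s=bot.observe();print(s['clock'],s['tcp_pos'],s['q'].round(1),s['ft_force'])
for z in(.018,0):print(proj(m,[.405,-.26,z]))
```

```text
13.0667 [ 0.40549559 -0.25924958  0.11998395] [ 55.8   4.4 -27.2 113.5   2.2  62.7  -4.9] [-0.36974386  0.29327755  0.48224647]
(np.float64(319.3263362214076), np.float64(198.94626026710674))
(np.float64(319.2314558242331), np.float64(193.30598582031882))
```

View pics/s4.png

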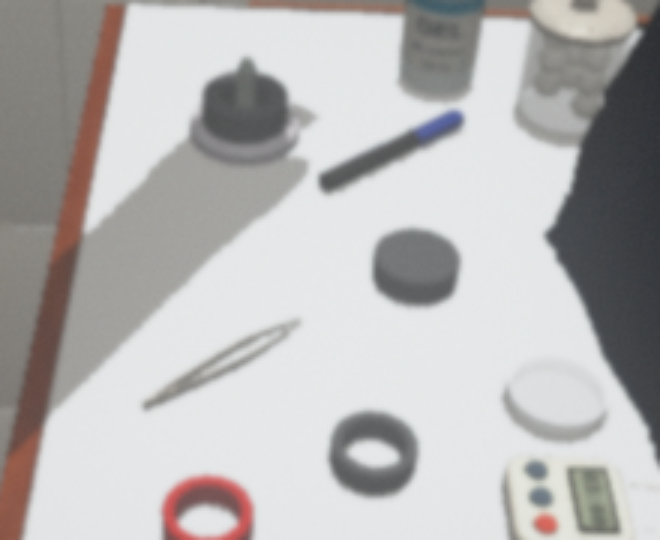

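View pics/t4.png

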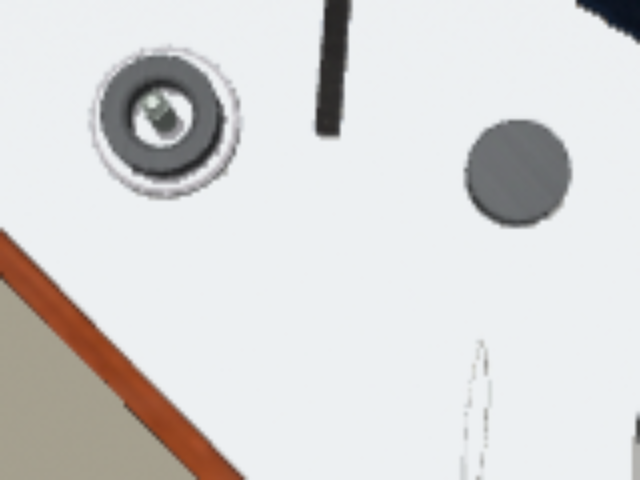

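View pics/w4.png

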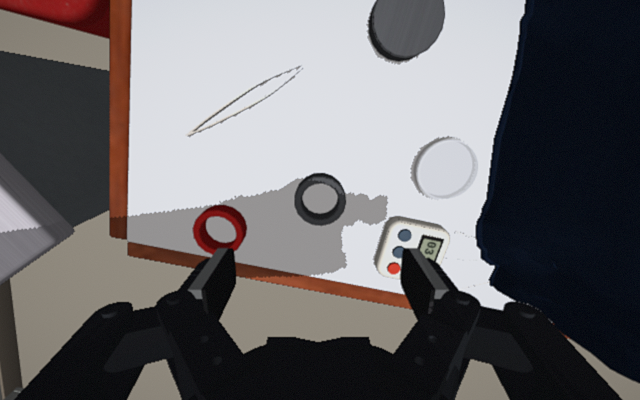

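The wide ring lies flat on the foot with the post through it, and the disc hasn't moved. The narrow ring sits at (320,199), with the red look-alike at (220,230) and the timer at (412,245). I'll narrow the opening to 0.8 to clear the timer and red ring.

Run:
```python
from h import *
from plant import bot
m=np.load('pics/w4.npz');X=ray(m,320.3,199.5,.010);print(X)
w=(X+np.array([.405,-.260,0]))/2;w[2]=.04;print(w)
bot.grip(.8,force=40)
bot.move_l(w,rate=.12)
w[2]=.001
c=bot.move_l(w,rate=.06,force_limit=8)
s=bot.observe();print(c,s['clock'],s['tcp_pos'],s['gripper_width'],s['ft_force'])
if not c:
    bot.grip(0.0,force=40)
    s=bot.observe();print(s['clock'],s['tcp_pos'],s['gripper_width'],s['ft_force'])
    w[2]=.12;bot.move_l(w,rate=.12)
    m=bot.camera_model('wrist');p,d=bot.camera('wrist');cv2.imwrite('pics/w5.png',cv2.resize(p[190:350,210:430,::-1],None,fx=3.6,fy=3.6,interpolation=cv2.INTER_CUBIC))
    s=bot.observe();print(s['clock'],s['tcp_pos'],s['gripper_width'],s['ft_force']);t=s['tcp_pos']
    for dz,r in((.0175,.024),(-.0005,.024),(.0175,.017)):
        th=np.radians(np.arange(0,360,5));pts=np.array([proj(m,t+[0,0,dz]+np.array([r*np.cos(a),r*np.sin(a),0])) for a in th])
        pts=(pts-[210,190])*3.6;print(dz,r,"u",pts[:,0].min().round(),pts[:,0].max().round(),"v",pts[:,1].min().round(),pts[:,1].max().round())
```

```text
[ 0.40414185 -0.2631244   0.01      ]
[ 0.40457092 -0.2615622   0.04      ]
False 15.0 [ 0.40478674 -0.2615861   0.00104891] 0.8035420356317877 [-0.2911165  -0.87195072 -0.07414211]
15.3417 [ 0.40497761 -0.26185936  0.00180373] 0.5150909434423161 [-0.94408062  0.61353263  5.26792313]
16.5333 [ 0.40398658 -0.26114505  0.11906662] 0.5134153108267621 [-0.94282688 -0.36680341 -1.13586029]
0.0175 0.024 u 227.0 569.0 v 124.0 425.0
-0.0005 0.024 u 244.0 550.0 v 77.0 352.0
0.0175 0.017 u 277.0 519.0 v 172.0 385.0
```

View pics/w5.png

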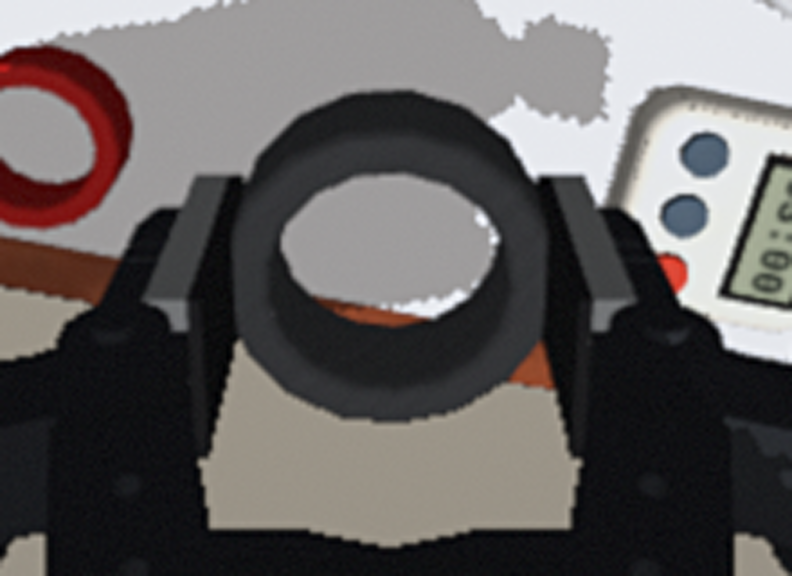

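The narrow ring is held level and centred (v = 130–420 against a predicted 124–425). Moving it to the post.

Run:
```python
from h import *
from plant import bot
a=np.array([.5648,.0115,.11]);bot.move_l(a,rad(a),rate=.15)
m=bot.camera_model('wrist');p,d=bot.camera('wrist');cv2.imwrite('pics/w6.png',p[:,:,::-1])
a[2]=.05
c=bot.move_l(a,rate=.08,force_limit=8)
s=bot.observe();print(c,s['clock'],s['tcp_pos'],s['ft_force'])
if not c:
    a[2]=.033;c=bot.move_l(a,rate=.04,force_limit=5)
    s=bot.observe();print(c,s['clock'],s['tcp_pos'],s['ft_force'])
p,d=bot.camera('scene');cv2.imwrite('pics/s6.png',cv2.resize(p[120:260,240:420,::-1],None,fx=4,fy=4))
```

```text
False 19.7417 [0.56523985 0.01161628 0.05036716] [0.33194004 0.37368807 0.05047576]
True 20.1167 [0.56566764 0.01147577 0.03772696] [-0.85986273  0.13601835  5.65591912]
```

View pics/s6.png

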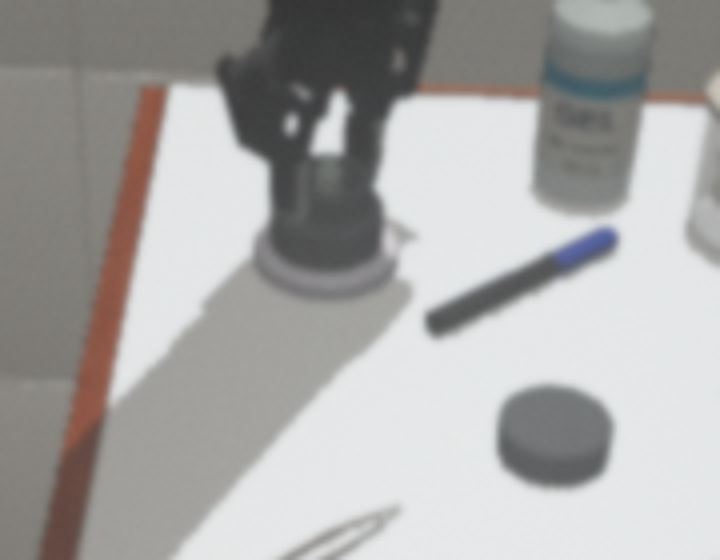

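View pics/w6.png

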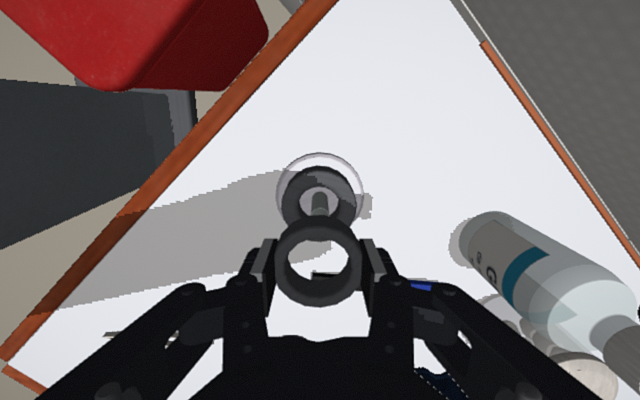

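Contact came at TCP 0.0377, as expected, with the ring seated on the wide one. Releasing and backing off for a final check.

Run:
```python
from h import *
from plant import bot
bot.grip(1.0);a=np.array([.565,.0115,.14]);bot.move_l(a,rate=.12)
b=np.array([.45,-.14,.2]);bot.move_l(b,rad(b),rate=.15)
p,d=bot.camera('scene');cv2.imwrite('pics/s7.png',cv2.resize(p[140:240,260:420,::-1],None,fx=4,fy=4))
p,d=bot.camera('top');m=bot.camera_model('top');cv2.imwrite('pics/t7.png',cv2.resize(p[110:230,230:390,::-1],None,fx=4,fy=4))
f=lambda q:(np.array(proj(m,q))-[230,110])*4
for z in(.054,.036,.012):print(z,f([.565,.0115,z]))
print(bot.observe()['clock'])
```

```text
0.054 [155.21247351 106.01097352]
0.036 [159.56586572 112.37450462]
0.012 [165.13167082 120.51026914]
23.25
```

View pics/s7.png

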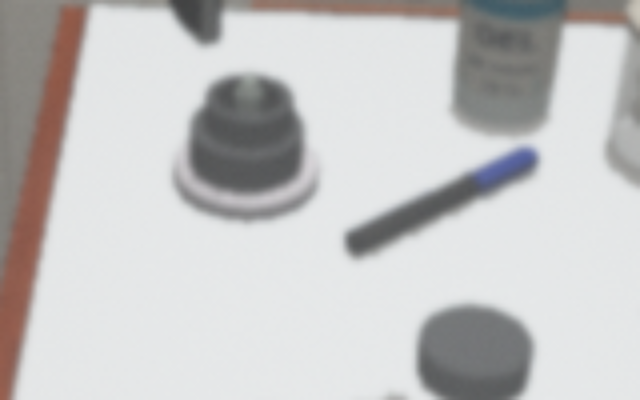

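View pics/t7.png

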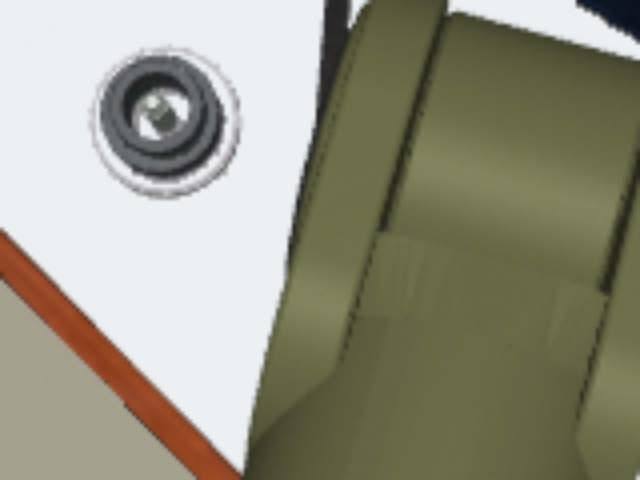

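Both rings are stacked flat on the post, wide below and narrow on top at about crop (157,105). The gripper is well clear, so I'm handing in.

Run:
```python
from plant import bot
print(bot.job_done(), bot.observe()['clock'])
```

```text
the job is handed in; nothing more can be done
the job is handed in; nothing more can be done
```

Both rings are on the post: the wide ring flat on the foot, and the narrow ring flat on top of it. I handed the job in at about 23 s of the 51 s allowed; no verdict is reported.

- **Placing:** I set the wide ring down first, while the narrow ring was still on the table. Each ring touched down at the height I expected (TCP 0.0097 m for the wide ring, 0.0377 m for the narrow), with about 5 N of contact force.
- **Last pictures:** The scene and top views show both rings level, with the post inside both holes and the gripper well clear. The narrow ring's centre is within about 1 mm of where it should be.
- **Solid disc:** I never touched it. It looked unmoved in the last scene picture, but the arm hid it in the last top view.
- **Disagreements:** Estimates of the same positions from different cameras differed by 2–3 mm, against 10 mm of slack around the post. No check failed.

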